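Set the clearance of a mould press

TASK

Wind the mould press's screw down (clockwise from above) by its red crank handle until it bottoms firmly on the round metal plate of the mould, without forcing it and crushing the mould; then back it off half a turn, and push the red lock lever over to the far side, away from the robot, as far as it goes. Leave the jars, cup and other things around it where they are, and let go of everything at the end.

Things in the scene. Friction and masses are not known exactly. Their poses are not given: they have to be found in the camera images.
- press: Mould press bolted to the table: grey base plate 160 (x) by 350 mm (y from -140 to +210), 18 thick; silicone mould, white and teal, under a plywood board (top 82 mm up); two columns at y = -78 and +78 carry a bridge (50 x 190 mm, top 150 mm up) with a brass nut. Origin: underside of the plate on the upright screw's axis; x away from the robot at yaw 0, y towards the lock lever.
- crank: The screw with its steel crank; origin on the screw's axis, 40 mm below screw_top; its x axis points along the crank arm (18 mm wide, top 3 mm under the handle's foot). Turning drag is about 1 N at the handle. Once bottomed, resistance climbs 1 to 1.2 N at the handle per degree: 4 N is firmly bottomed, 8 to 10 N plenty, beyond 21 N (17 degrees past first touch) the mould is crushed.
- screw_top (a point): Point on the screw's axis on top of the crank's hub (34 mm across), 190 mm above the underside of the press; the crank stays at this height while it turns. Clockwise from above drives the foot down. It starts 0.6 to 1.2 turns short of the bottom. Where round the circle the crank bottoms differs every time and nothing shows it: it must be felt.
- foot_face (a point): Centre of the underside of the steel foot (40 mm across) that the screw drives straight down under the bridge, only 0.5 mm per full turn (a fine micrometer thread); on the pressure plate it is 86 mm above the underside of the press. Its height reading is far too coarse to set the screw by.
- crank_handle (a point): Centre (half-way up) of the upright red crank handle, a cylinder 20 mm across and 50 mm tall that spins freely on its own axis, so it can be held from above with unchanging gripper orientation while it is carried round. It circles at 50 mm radius round the screw's axis and stays at one height; its centre is 23 mm above screw_top.
- plate_top (a point): Centre of the top of the round metal pressure plate (60 mm across, 4 thick) lying on the board under the foot, 86 mm above the underside of the press. Pressed by the bottomed foot it gives by a hundredth of a millimetre or two, too little to see.
- lock (a joint): Angle of the lock lever in rad: near 0 as found, leaning to the press's -x side (unlocked); 1.0 fully over to the +x side (locked). It turns about the press's y axis and stays where it is left; about 1 N at the tip moves it.
- lock_tip (a point): Centre of the red ball (26 mm across) on the tip of the lock lever, which is 80 mm long; its pivot lies 170 mm along the press's +y from the screw's axis, 40 mm above the underside of the press. The ball's centre is 110 mm up at either end of its travel, 120 mm in the middle, and travels 77 mm along the press's +x from unlocked to fully locked.
- jar_copper_mid (a point): Bystander, to be left alone: copper pigment jar, 40 mm across, 55 mm tall. Point at its centre.
- jar_ruby_mid (a point): Bystander, to be left alone: dark red pigment jar, 40 mm across, 55 mm tall. Point at its centre.
- jar_green_mid (a point): Bystander, to be left alone: green pigment jar with a white cap, 40 mm across, 75 mm tall. Point at its centre.
- pot_blue_mid (a point): Bystander, to be left alone: little blue pigment pot, 28 mm across, 30 mm tall, standing on the press's base plate. Point at its centre.
- mix_cup_mid (a point): Bystander, to be left alone: clear mixing cup, 68 mm across the rim, 85 mm tall. Point at its centre.
- dropper_mid (a point): Bystander, to be left alone: purple dropper bottle, 28 mm across, 70 mm tall. Point at its centre.
- coaster_mid (a point): Bystander, to be left alone: blue cast coaster lying flat, 94 mm across, 9 mm thick. Point at its centre.

How it is judged (in metres and radians):
On the way, in this order (a step that is already met when the one before it is completed fails the run):
1. the screw is bottomed firmly (about 4 N at the handle is ample) (z of plate_top in the frame of press below 0.0859968 m and z of foot_face in the frame of press below 0.08601 m), for 0.2 s.
2. the screw is backed off half a turn, within about 35 degrees (z of foot_face in the frame of press between 0.0861966 and 0.0862968 m), for 0.2 s.
3. the lock lever is over on the far side (value of joint lock above 0.85 rad), for 0.2 s.
At the end, for the whole second after the job is handed in: The screw stands half a turn (within about 35 degrees) above the point where it bottoms, the lock lever is over on the far side (above 0.85 rad of 1.0), and the robot has let go (all of step 2 and value of joint lock above 0.85 rad); the robot touches nothing.
It fails at once if the screw is forced down on the mould (more than about 21 N at the handle) (z of plate_top in the frame of press below 0.0859761 m).
It fails at once if a bystander is moved by more than 30 mm (distance of any of jar_copper_mid, jar_ruby_mid, jar_green_mid, pot_blue_mid, mix_cup_mid, dropper_mid, coaster_mid from where it was at the start of the episode above 0.03 m).
It also fails if it takes over 72 s, if anything falls off the work surface, if the arm or the gripper's body presses on something with over 40 N, if the wrist force passes 120 N, or if a joint passes its speed limit or range.

ROBOT

A 7-joint arm with a two-finger parallel gripper is mounted at the origin on the work surface. World frame = base frame: x ahead of the robot, y to its left, z up, the work surface at z = 0. Lengths are in m, angles in degrees, forces in N, time in s.
With the tool pointing down it reaches from about 0.425 to 0.875 m from the base axis. Payload 8.4 kg.
Tool frame: the origin (TCP) lies at the very end of the fingers, on their centre line; the grasp point (between the pads) lies 19 mm behind it (arm.tcp_to_grasp is the distance from the TCP to the grasp point, in m); z points along the fingers, y is the direction in which the jaws open and shut (so a half turn about z gives the same grasp; the last joint's range is limited). The gripper opens to 85 mm and grips with 20 to 120 N. Pads are 22 mm wide; open, the fingers measure 114 mm over their backs; the gripper's body (76 mm by 85 mm) begins 54 mm behind the grasp point. The pads swing forward as they close: fully open they stand 13 mm farther back than shut.
Start: joints at [-69.798, 19.091, 2.286, 83.961, -0.768, 76.965, -3.352], TCP at [0.284, 0.585, 0.231] pointing down, gripper open.
Joint ranges: [-147.57, 147.57], [-21.85, 119.76], [-74.77, 79.35], [14.55, 137.4], [-85.83, 265.84], [4.83, 119.75], [-152.11, 152.11]. Speed limits (degrees/s): [127.2, 127.2, 159.86, 159.86, 180, 180, 180].

INTERFACE

Orientations are given as [roll, pitch, yaw] about the fixed x, y, z axes, in that order (R = Rz(yaw) Ry(pitch) Rx(roll)).
In Python, from rig import status, viewer, arm gives the robot as it stands.
- The arm moves only by the tool drive_tool, never from a script. Its argument "motion" is one flat list of numbers, 4 for each row, row after row: the shift along the world's x, y, z in cm, then the turn about the world's z in rad. In form: [x, y, z, yaw, x, y, z, yaw, ...]. A call has 1 to 20 rows; each row is the pose to reach, as a shift and turn from the pose commanded when the call began; what a row does not reach only later rows make up. A row lasts 1/8 s, in which the tool goes at most 62.5 mm and 10.7 degrees, less where a joint would pass 70% of its speed; a pose out of reach is approached as far as the arm can. A call with a gripper value outside its range is refused whole. "claw" is the gripper command: -1 is fully open, 1 is shut, values between are in proportion, set as the call begins (left out, the last holds). The fingers move at their own pace and stop on an object; "force" is the grip in N (left out, the last holds). Time passes only in rows, so rows that repeat a pose let the fingers close. It gives the time, the measured TCP pose, the force and the opening at its end, in the units of the state.
- status.state(): the state, without advancing time (a new reading comes with each control period).
- viewer.snapshot(name): name is "scene" or "top"; returns a dict with "pixels" (420x560x3 uint8, red, green, blue), "fx", "fy", "cx", "cy" (pixels), "rvec" (rotation vector, rad) and "tvec" (3), from world to camera coordinates, as OpenCV has them. Camera axes: x right, y down, z forward; pixel columns grow to the right and rows downward; lengths in m; the calibration is good to about 2 mm. A picture is of the moment at which its call begins. There is no depth.
- arm.hand_in(): hands the job in, once; it reports no verdict.
Trained networks look in a picture, given as the dict that the camera call returned (one of the last four; its "shot" number tells which), for a name from the list of things; names that differ only in an ending like _2 or _b are one class to them, and where a whole thing is asked for, a point or a joint stands for the part that bears it (a point fixed in the world has none). Each returns a list of dicts, best first, with "score" (0 to 1); they miss things now and then, are a little off and sometimes report something else, mostly with a low value. They report only what shows in the picture. A call takes as long as a camera call.
- viewer.trace(picture, label): "mask" (420x560 bool, what is visible of it) and "box" ([centre column, centre row, width, height] in pixels, round what is visible of it).
The state is a dict: "t": time; "q": joint angles; "qd": joint speeds; "joint_efforts": joint torques, N m; "tcp_pos": TCP position; "ee_rot": TCP orientation; "contact_force": force on the tool from outside, world axes, zero at the start; "torque": the same for the moment, N m; "width": finger opening in m.
Only numpy, scipy, OpenCV 4.12 (cv2) and the standard library are available. Lean on these libraries where they do the work, as an engineer would, in place of code of your own. Each camera call takes 0.05 s, during which the arm holds its last target.

## Working session

There is one attempt and no reset: what is moved stays moved. The work goes in short steps, Python scripts to look and compute and a tool call to move; the robot and the scene stay as the last step left them, time stands still between calls to the robot, and variables do not carry over. Pictures are saved under pics/ and viewed, and the job is handed in when it is done.

Besides the shell and the picture viewer there is one more tool, called after "Emit:" as name(argument=value, ...) on one line, values as JSON. drive_tool: Moves the arm, as the interface text tells. Its arguments: {"type":"object","properties":{"motion":{"type":"array","items":{"type":"number"}},"claw":{"type":"number"},"force":{"type":"number"}},"required":["motion"]}

```bash
mkdir -p pics; ls; python3 - <<'E'
from rig import status, viewer, arm
import cv2
print(status.state())
for n in ("scene","top"):
    p=viewer.snapshot(n)
    cv2.imwrite(f"pics/{n}0.png",p["pixels"][:,:,::-1])
    print(n,p["fx"],p["cx"],p["cy"],p["rvec"],p["tvec"],p["shot"])
    for l in ("press","crank","crank_handle","lock_tip","screw_top","plate_top"):
        print(l,[(round(d["score"],2),[round(float(v),1) for v in d["box"]]) for d in viewer.trace(p,l)][:2])
E
```

```text
pics
{'t': 0.0, 'q': array([-69.79606334,  19.13201544,   2.28402621,  84.01263491,
        -0.76699877,  76.96659415,  -3.35247176]), 'qd': array([-0.01349013,  0.06656218, -0.03291823, -0.04849539, -0.0394492 ,
       -0.01491558, -0.06163665]), 'joint_efforts': array([-1.17550637e-03, -6.58521223e+01,  1.36457160e+00, -4.05570960e+01,
        1.66183559e-02,  1.24026131e-02, -5.71243532e-06]), 'tcp_pos': array([0.28361325, 0.58433268, 0.23040479]), 'ee_rot': array([-1.79904241e+02,  7.06722898e-03,  1.54111369e+02]), 'contact_force': array([ 0.43494797, -0.13292602,  0.40778545]), 'torque': array([ 0.02717692,  0.02989644, -0.0237256 ]), 'width': 0.0854907665326317}
scene 403.87850482391775 283.1296651455953 210.37155190372698 [ 1.91536439  1.13450813 -0.59546158] [-0.27064158 -0.1213595   1.47559531] 1
press [(0.85, [238.0, 265.1, 148.3, 106.5]), (0.58, [395.0, 210.1, 26.3, 29.1])]
crank [(0.85, [212.9, 213.0, 30.9, 29.6]), (0.67, [114.6, 341.1, 25.2, 41.5])]
crank_handle [(0.64, [199.2, 212.3, 8.1, 19.6])]
lock_tip [(0.43, [278.6, 226.1, 9.9, 29.9])]
screw_top [(0.7, [213.3, 212.3, 36.2, 28.7])]
plate_top [(0.62, [224.9, 249.7, 21.4, 13.0])]
top 526.4555084130385 268.7676753481099 208.76012826671143 [ 2.10776801 -2.11597301  0.17717102] [0.02519579 0.54302271 1.58251615] 2
press [(0.75, [310.6, 218.3, 113.9, 57.4]), (0.3, [396.1, 234.0, 16.7, 12.0])]
crank [(0.76, [333.6, 209.6, 29.5, 14.6])]
crank_handle [(0.45, [396.6, 234.9, 15.9, 12.5]), (0.41, [343.5, 211.3, 7.3, 8.2])]
lock_tip [(0.54, [267.5, 226.7, 5.7, 11.4])]
screw_top [(0.53, [333.4, 207.8, 30.1, 15.9]), (0.32, [311.4, 218.3, 109.9, 53.6])]
plate_top []
```

```bash
python3 - <<'E'
import cv2
a=cv2.imread("pics/scene0.png");b=cv2.imread("pics/top0.png")
cv2.imwrite("pics/s1.png",cv2.resize(a[150:350,90:350],None,fx=3,fy=3,interpolation=2))
cv2.imwrite("pics/t1.png",cv2.resize(b[130:300,200:440],None,fx=3.3,fy=3.3,interpolation=2))
E
```

```text
(no output)
```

View pics/s1.png

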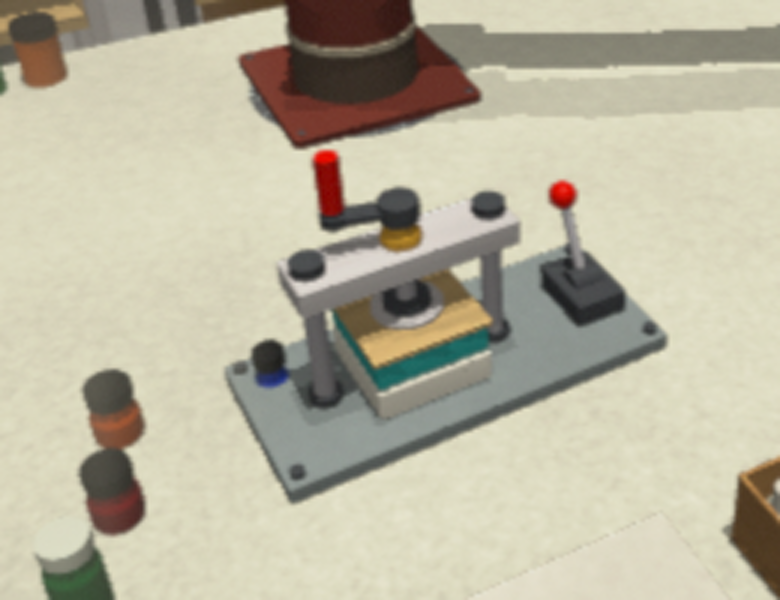

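View pics/t1.png

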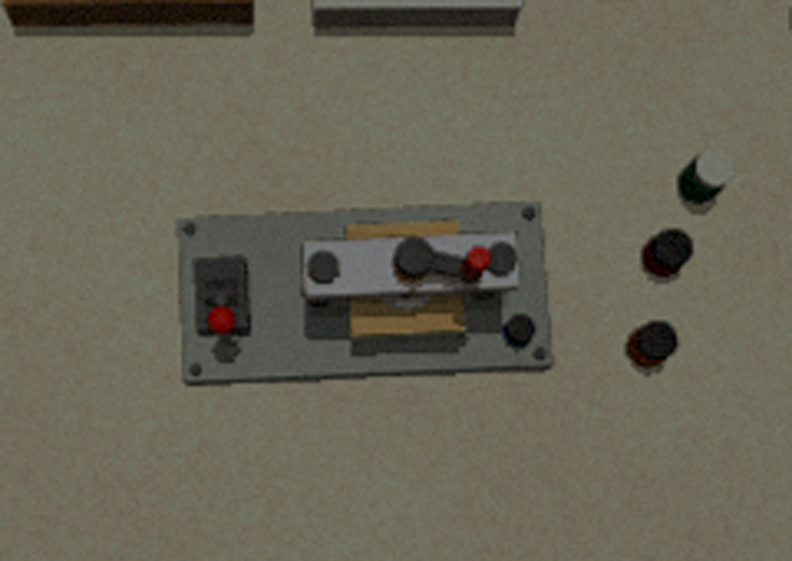

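View pics/top0.png

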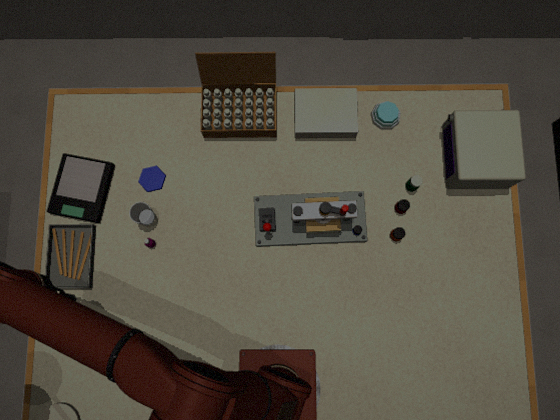

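```bash
cat > h.py <<'E'
import numpy as np,cv2
from scipy.optimize import least_squares
def proj(p,X):
    K=np.array([[p["fx"],0,p["cx"]],[0,p["fy"],p["cy"]],[0,0,1.]])
    return cv2.projectPoints(np.array(X,float).reshape(-1,1,3),np.array(p["rvec"],float),np.array(p["tvec"],float),K,None)[0][:,0]
def W(v,X):
    c,s=np.cos(v[2]),np.sin(v[2]);X=np.array(X,float)
    return np.c_[v[0]+c*X[:,0]-s*X[:,1],v[1]+s*X[:,0]+c*X[:,1],X[:,2]]
E
python3 - <<'E'
from rig import viewer
from h import *
ps=viewer.snapshot("scene");pt=viewer.snapshot("top")
def model(v):
    a=v[3];l=v[4]
    h=[.05*np.cos(a),.05*np.sin(a),.235]
    ball=[.08*np.sin(-.5+l),.17,.04+.08*np.cos(-.5+l)]
    B=[[.08,.21,.018],[.08,-.14,.018],[-.08,-.14,.018],[-.08,.21,.018],[0,0,.19],h,ball,[0,-.078,.157],[0,.078,.157]]
    return W(v,B)
T=np.array([[178,220],[541,203],[552,365],[186,381],[413,257],[480,258],[221,319],[501,258],[323,266]])/3.3+[200,130]
S=np.array([[665,337],[293,488],[228,373],[0,0],[398,197],[326,160],[563,195],[306,262],[487,204]])/3+[90,150]
def f(v):
    X=model(v)
    rt=proj(pt,X)-T; rs=proj(ps,X)-S; rs[3]=0
    return np.r_[rt.ravel(),rs.ravel()]
for a0 in(-1.5,1):
    r=least_squares(f,[.5,-.1,0,a0,0],loss="soft_l1")
    print(r.x,r.cost);print(np.round(r.fun.reshape(-1,2),1).tolist())
X=model(r.x);print(np.round(X,4))
print(np.degrees(r.x[2:4]))
for n in ["jar_copper_mid","pot_blue_mid"]:
    print(n,[(d["score"],d["box"]) for d in viewer.trace(pt,n)][:1])
E
```

```text
[ 0.51942625 -0.14071074  0.04240177 -1.82219748  0.04957735] 7.286020708243241
[[-0.5, -0.4], [-0.5, -0.5], [0.2, 0.4], [-0.9, 0.7], [0.4, -0.4], [-0.6, -0.3], [-0.2, 0.0], [-0.3, 0.2], [-0.3, 0.3], [1.2, -1.0], [-1.8, 1.2], [-2.1, -2.0], [0.0, 0.0], [-0.4, 0.5], [-0.3, -0.2], [-0.0, 0.2], [-0.1, 0.7], [0.3, -0.1]]
[ 0.51942625 -0.14071074  0.04240176 -1.82219763  0.04957729] 7.28602070824899
[[-0.5, -0.4], [-0.5, -0.5], [0.2, 0.4], [-0.9, 0.7], [0.4, -0.4], [-0.6, -0.3], [-0.2, 0.0], [-0.3, 0.2], [-0.3, 0.3], [1.2, -1.0], [-1.8, 1.2], [-2.1, -2.0], [0.0, 0.0], [-0.4, 0.5], [-0.3, -0.2], [-0.0, 0.2], [-0.1, 0.7], [0.3, -0.1]]
[[ 0.5905  0.0725  0.018 ]
 [ 0.6053 -0.2772  0.018 ]
 [ 0.4454 -0.284   0.018 ]
 [ 0.4306  0.0657  0.018 ]
 [ 0.5194 -0.1407  0.19  ]
 [ 0.5091 -0.1896  0.235 ]
 [ 0.4774  0.0277  0.112 ]
 [ 0.5227 -0.2186  0.157 ]
 [ 0.5161 -0.0628  0.157 ]]
[   2.42944181 -104.40423389]
jar_copper_mid [(0.56, [398.0, 235.3, 14.7, 11.6])]
pot_blue_mid [(0.44, [358.8, 227.0, 11.6, 6.8])]
```

Emit:
drive_tool(motion=[2.5, -4.8, 3, -0.07, 5, -9.6, 6, -0.14, 7.5, -14.4, 6, -0.21, 10, -19.2, 6, -0.28, 12.5, -24, 6, -0.35, 15, -28.8, 6, -0.42, 17.5, -33.6, 6, -0.49, 20, -38.5, 6, -0.56, 20.3, -43.4, 6, -0.63, 20.6, -48.3, 6, -0.7, 20.9, -53.2, 6, -0.77, 21.2, -58.1, 6, -0.84, 21.5, -63, 6, -0.91, 21.8, -68, 6, -0.98, 22.1, -73, 6, -1.05, 22.5, -77.45, 6, -1.117, 22.5, -77.45, 6, -1.117, 22.5, -77.45, 6, -1.117], claw=-1, force=40)

```text
t: 3.15
tcp_pos: [0.5088, -0.1893, 0.2912]
ee_rot: [-180.0, -0.0, 90.1]
contact_force: [-0.4, 0.4, 0.1]
width: 0.0856
```

Emit:
drive_tool(motion=[0, 0, -3, 0, 0, 0, -6, 0, 0, 0, -8.8, 0, 0, 0, -8.8, 0])

```text
t: 3.65
tcp_pos: [0.5079, -0.1878, 0.2018]
ee_rot: [-179.8, -0.1, 90.3]
contact_force: [-0.0, 0.7, 0.3]
width: 0.0856
```

```bash
python3 - <<'E'
from rig import status, viewer
import cv2
for n in("scene","top"):
    p=viewer.snapshot(n)["pixels"][:,:,::-1]
    c=p[130:290,150:330] if n=="scene" else p[150:270,250:430]
    cv2.imwrite(f"pics/{n}2.png",cv2.resize(c,None,fx=3.5,fy=3.5,interpolation=2))
E
```

```text
(no output)
```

View pics/scene2.png

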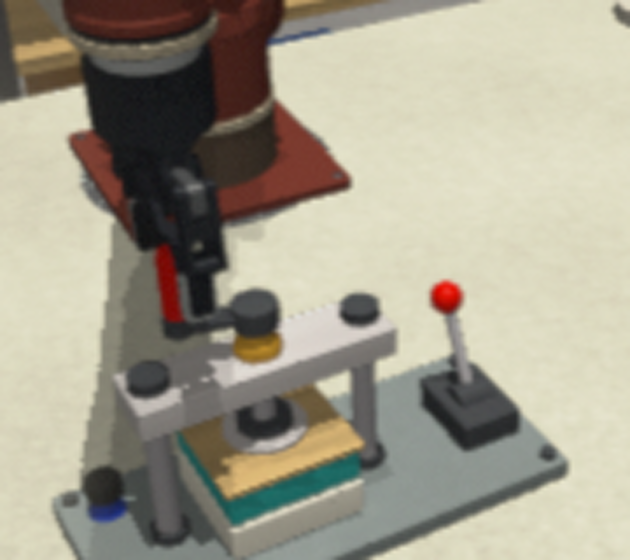

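Emit:
drive_tool(motion=[0, 0, 0, 0, 0, 0, 0, 0, 0, 0, 0, 0, 0, 0, 0, 0, 0, 0, 0, 0, 0, 0, 0, 0], claw=1)

```text
t: 4.5
tcp_pos: [0.5089, -0.19, 0.2035]
ee_rot: [180.0, 0.0, 90.1]
contact_force: [-1.0, 0.0, 3.2]
width: 0.0189
```

```bash
python3 - <<'E'
from rig import status, viewer
s=status.state();print(s["tcp_pos"],s["contact_force"],s["torque"],s["width"])
E
```

```text
[ 0.50885932 -0.18995055  0.20351846] [-1.02850078e+00  1.00869345e-03  3.19199640e+00] [-0.10965067  0.13851194  0.06443992] 0.018878732949842852
```

```bash
cat > tab.py <<'E'
import sys,numpy as np
a0,a1,st=map(float,sys.argv[1:4])  # total clockwise degrees start, end, step ; offsets rel. to a0
t0=-102
f=lambda a:5*np.array([np.cos(np.radians(t0-a)),np.sin(np.radians(t0-a))])
k=np.linspace(a0,a1,int(round(abs(a1-a0)/st))+1)[1:]
print([float(x) for a in k for x in (*np.round(f(a)-f(a0),2),0,0)])
E
python3 tab.py 0 40 8; python3 tab.py 40 100 10;python3 tab.py 100 190 10
```

```text
[-0.67, 0.19, 0.0, 0.0, -1.31, 0.48, 0.0, 0.0, -1.9, 0.85, 0.0, 0.0, -2.43, 1.29, 0.0, 0.0, -2.9, 1.81, 0.0, 0.0]
[-0.47, 0.73, 0.0, 0.0, -0.82, 1.53, 0.0, 0.0, -1.01, 2.38, 0.0, 0.0, -1.06, 3.25, 0.0, 0.0, -0.95, 4.12, 0.0, 0.0, -0.7, 4.95, 0.0, 0.0]
[0.4, 0.78, 0.0, 0.0, 0.92, 1.47, 0.0, 0.0, 1.56, 2.07, 0.0, 0.0, 2.29, 2.54, 0.0, 0.0, 3.09, 2.88, 0.0, 0.0, 3.94, 3.08, 0.0, 0.0, 4.81, 3.12, 0.0, 0.0, 5.68, 3.02, 0.0, 0.0, 6.51, 2.76, 0.0, 0.0]
```

Emit:
drive_tool(motion=[-0.67, 0.19, 0, 0, -1.31, 0.48, 0, 0, -1.9, 0.85, 0, 0, -2.43, 1.29, 0, 0, -2.9, 1.81, 0, 0, -2.9, 1.81, 0, 0])

```text
t: 5.25
tcp_pos: [0.4789, -0.1715, 0.2035]
ee_rot: [-180.0, -0.0, 90.1]
contact_force: [-2.0, -2.8, 6.2]
width: 0.0187
```

Emit:
drive_tool(motion=[-0.47, 0.73, 0, 0, -0.82, 1.53, 0, 0, -1.01, 2.38, 0, 0, -1.06, 3.25, 0, 0, -0.95, 4.12, 0, 0, -0.7, 4.95, 0, 0, -0.7, 4.95, 0, 0])

```text
t: 6.12
tcp_pos: [0.4723, -0.1206, 0.2035]
ee_rot: [-179.9, -0.1, 90.2]
contact_force: [-4.1, 1.4, 7.8]
width: 0.0188
```

Emit:
drive_tool(motion=[0.4, 0.78, 0, 0, 0.92, 1.47, 0, 0, 1.56, 2.07, 0, 0, 2.29, 2.54, 0, 0, 3.09, 2.88, 0, 0, 3.94, 3.08, 0, 0, 4.81, 3.12, 0, 0, 5.68, 3.02, 0, 0, 6.51, 2.76, 0, 0, 6.51, 2.76, 0, 0])

```text
t: 7.38
tcp_pos: [0.538, -0.0942, 0.2034]
ee_rot: [-180.0, -0.0, 90.1]
contact_force: [0.1, 0.4, 5.2]
width: 0.019
```

```bash
cat > F.py <<'E'
from rig import status
import numpy as np,sys
s=status.state();p=s["tcp_pos"];f=s["contact_force"]
d=p[:2]-[.5194,-.1407];r=np.hypot(*d);u=d/r;t=np.array([u[1],-u[0]])
print("t%.2f ang %.1f cw %.1f r %.4f Frad %.2f Ftan(cw+) %.2f Fz %.1f"%(s["t"],np.degrees(np.arctan2(d[1],d[0])),(-102-np.degrees(np.arctan2(d[1],d[0])))%360,r,f[:2]@u,f[:2]@t,f[2]))
E
python3 F.py
for i in 190,198 198,206 206,214 214,222 222,230 230,238 238,246 246,254 254,262 262,270 270,278 278,286 286,294 294,302 302,310 310,318 318,326 326,334 334,342 342,350 350,358 358,366 366,374 374,382 382,390 390,398 398,406 406,414 414,422 422,430 430,438; do echo $i $(python3 tab.py ${i/,/ } 8);done
```

```text
t7.38 ang 68.2 cw 189.8 r 0.0501 Frad 0.44 Ftan(cw+) -0.01 Fz 5.2
190,198 [0.63, -0.31, 0.0, 0.0]
198,206 [0.58, -0.39, 0.0, 0.0]
206,214 [0.52, -0.47, 0.0, 0.0]
214,222 [0.45, -0.53, 0.0, 0.0]
222,230 [0.37, -0.59, 0.0, 0.0]
230,238 [0.28, -0.64, 0.0, 0.0]
238,246 [0.19, -0.67, 0.0, 0.0]
246,254 [0.1, -0.69, 0.0, 0.0]
254,262 [0.0, -0.7, 0.0, 0.0]
262,270 [-0.1, -0.69, 0.0, 0.0]
270,278 [-0.19, -0.67, 0.0, 0.0]
278,286 [-0.28, -0.64, 0.0, 0.0]
286,294 [-0.37, -0.59, 0.0, 0.0]
294,302 [-0.45, -0.53, 0.0, 0.0]
302,310 [-0.52, -0.47, 0.0, 0.0]
310,318 [-0.58, -0.39, 0.0, 0.0]
318,326 [-0.63, -0.31, 0.0, 0.0]
326,334 [-0.66, -0.22, 0.0, 0.0]
334,342 [-0.69, -0.12, 0.0, 0.0]
342,350 [-0.7, -0.02, 0.0, 0.0]
350,358 [-0.69, 0.07, 0.0, 0.0]
358,366 [-0.68, 0.17, 0.0, 0.0]
366,374 [-0.65, 0.26, 0.0, 0.0]
374,382 [-0.6, 0.35, 0.0, 0.0]
382,390 [-0.55, 0.43, 0.0, 0.0]
390,398 [-0.48, 0.5, 0.0, 0.0]
398,406 [-0.41, 0.56, 0.0, 0.0]
406,414 [-0.33, 0.62, 0.0, 0.0]
414,422 [-0.24, 0.66, 0.0, 0.0]
422,430 [-0.15, 0.68, 0.0, 0.0]
430,438 [-0.05, 0.7, 0.0, 0.0]
```

Emit:
drive_tool(motion=[0.63, -0.31, 0, 0, 1.21, -0.7, 0, 0, 1.73, -1.17, 0, 0, 1.73, -1.17, 0, 0])

```text
t: 7.88
tcp_pos: [0.555, -0.1061, 0.2033]
ee_rot: [-180.0, -0.0, 90.1]
contact_force: [-1.1, 0.0, 5.7]
width: 0.019
```

```bash
python3 F.py
```

```text
t7.88 ang 44.2 cw 213.8 r 0.0497 Frad -0.77 Ftan(cw+) -0.77 Fz 5.7
```

Emit:
drive_tool(motion=[0.45, -0.53, 0, 0, 0.45, -0.53, 0, 0])

```text
t: 8.12
tcp_pos: [0.5594, -0.1114, 0.2033]
ee_rot: [-180.0, -0.0, 90.1]
contact_force: [-0.8, -0.1, 5.7]
width: 0.019
```

```bash
python3 F.py
```

```text
t8.12 ang 36.3 cw 221.7 r 0.0496 Frad -0.73 Ftan(cw+) -0.43 Fz 5.7
```

Emit:
drive_tool(motion=[0.37, -0.59, 0, 0, 0.37, -0.59, 0, 0])

```text
t: 8.38
tcp_pos: [0.563, -0.1173, 0.2033]
ee_rot: [-180.0, -0.0, 90.1]
contact_force: [-1.3, -0.1, 4.5]
width: 0.0188
```

```bash
python3 F.py
```

```text
t8.38 ang 28.2 cw 229.8 r 0.0495 Frad -1.22 Ftan(cw+) -0.51 Fz 4.5
```

Emit:
drive_tool(motion=[0.28, -0.64, 0, 0, 0.28, -0.64, 0, 0])

```text
t: 8.62
tcp_pos: [0.5657, -0.1236, 0.2033]
ee_rot: [-180.0, -0.0, 90.1]
contact_force: [-1.3, -0.8, 5.7]
width: 0.019
```

```bash
python3 F.py
```

```text
t8.62 ang 20.2 cw 237.8 r 0.0494 Frad -1.49 Ftan(cw+) 0.25 Fz 5.7
```

Emit:
drive_tool(motion=[0.19, -0.67, 0, 0, 0.19, -0.67, 0, 0])

```text
t: 8.88
tcp_pos: [0.5676, -0.1303, 0.2033]
ee_rot: [-179.9, -0.0, 90.1]
contact_force: [-2.6, 0.4, 5.5]
width: 0.0187
```

```bash
python3 F.py
```

```text
t8.88 ang 12.2 cw 245.8 r 0.0493 Frad -2.43 Ftan(cw+) -0.92 Fz 5.5
```

Emit:
drive_tool(motion=[0.1, -0.69, 0, 0, 0.1, -0.69, 0, 0])

```text
t: 9.12
tcp_pos: [0.5686, -0.1371, 0.2033]
ee_rot: [-179.9, -0.0, 90.1]
contact_force: [-1.6, 1.2, 4.8]
width: 0.019
```

```bash
python3 F.py
```

```text
t9.12 ang 4.1 cw 253.9 r 0.0493 Frad -1.55 Ftan(cw+) -1.27 Fz 4.8
```

Emit:
drive_tool(motion=[0, -0.7, 0, 0, 0, -0.7, 0, 0])

```text
t: 9.38
tcp_pos: [0.5686, -0.1441, 0.2033]
ee_rot: [-180.0, -0.1, 90.1]
contact_force: [-1.1, 0.7, 5.6]
width: 0.0191
```

```bash
python3 F.py
```

```text
t9.38 ang -4.0 cw 262.0 r 0.0493 Frad -1.12 Ftan(cw+) -0.59 Fz 5.6
```

Emit:
drive_tool(motion=[-0.1, -0.69, 0, 0, -0.1, -0.69, 0, 0])

```text
t: 9.62
tcp_pos: [0.5676, -0.1509, 0.2033]
ee_rot: [-180.0, -0.1, 90.1]
contact_force: [-1.1, 1.3, 5.9]
width: 0.0191
```

```bash
python3 F.py
```

```text
t9.62 ang -12.0 cw 270.0 r 0.0493 Frad -1.39 Ftan(cw+) -1.02 Fz 5.9
```

Emit:
drive_tool(motion=[-0.19, -0.67, 0, 0, -0.19, -0.67, 0, 0])

```text
t: 9.88
tcp_pos: [0.5664, -0.1559, 0.2032]
ee_rot: [180.0, -0.2, 90.2]
contact_force: [1.0, 6.3, 5.2]
width: 0.0191
```

```bash
python3 F.py
```

```text
t9.88 ang -17.9 cw 275.9 r 0.0493 Frad -0.94 Ftan(cw+) -6.28 Fz 5.2
```

Emit:
drive_tool(motion=[-0.04, -0.13, 0, 0, -0.04, -0.13, 0, 0, -0.04, -0.13, 0, 0, -0.04, -0.13, 0, 0])

```text
t: 10.38
tcp_pos: [0.5663, -0.1563, 0.2032]
ee_rot: [180.0, -0.2, 90.3]
contact_force: [0.9, 7.0, 4.6]
width: 0.019
```

```bash
python3 F.py; for i in "276 92 -8" ; do python3 tab.py 278 92 8;done
```

```text
t10.38 ang -18.5 cw 276.5 r 0.0494 Frad -1.33 Ftan(cw+) -6.91 Fz 4.6
[0.19, 0.68, 0.0, 0.0, 0.29, 1.38, 0.0, 0.0, 0.29, 2.08, 0.0, 0.0, 0.19, 2.78, 0.0, 0.0, -0.01, 3.46, 0.0, 0.0, -0.31, 4.1, 0.0, 0.0, -0.68, 4.69, 0.0, 0.0, -1.14, 5.23, 0.0, 0.0, -1.67, 5.69, 0.0, 0.0, -2.26, 6.08, 0.0, 0.0, -2.9, 6.38, 0.0, 0.0, -3.58, 6.58, 0.0, 0.0, -4.27, 6.69, 0.0, 0.0, -4.98, 6.7, 0.0, 0.0, -5.68, 6.61, 0.0, 0.0, -6.36, 6.43, 0.0, 0.0, -7.01, 6.15, 0.0, 0.0, -7.61, 5.78, 0.0, 0.0, -8.15, 5.33, 0.0, 0.0, -8.62, 4.81, 0.0, 0.0, -9.02, 4.22, 0.0, 0.0, -9.33, 3.59, 0.0, 0.0, -9.55, 2.92, 0.0, 0.0]
```

```bash
python3 tab.py 279.5 93 9.3
```

```text
[0.24, 0.78, 0.0, 0.0, 0.34, 1.58, 0.0, 0.0, 0.32, 2.4, 0.0, 0.0, 0.16, 3.19, 0.0, 0.0, -0.13, 3.96, 0.0, 0.0, -0.53, 4.66, 0.0, 0.0, -1.04, 5.29, 0.0, 0.0, -1.65, 5.83, 0.0, 0.0, -2.34, 6.26, 0.0, 0.0, -3.09, 6.58, 0.0, 0.0, -3.88, 6.77, 0.0, 0.0, -4.69, 6.83, 0.0, 0.0, -5.5, 6.76, 0.0, 0.0, -6.28, 6.56, 0.0, 0.0, -7.03, 6.23, 0.0, 0.0, -7.71, 5.79, 0.0, 0.0, -8.31, 5.24, 0.0, 0.0, -8.81, 4.6, 0.0, 0.0, -9.21, 3.89, 0.0, 0.0, -9.48, 3.13, 0.0, 0.0]
```

Emit:
drive_tool(motion=[0.24, 0.78, 0, 0, 0.34, 1.58, 0, 0, 0.32, 2.4, 0, 0, 0.16, 3.19, 0, 0, -0.13, 3.96, 0, 0, -0.53, 4.66, 0, 0, -1.04, 5.29, 0, 0, -1.65, 5.83, 0, 0, -2.34, 6.26, 0, 0, -3.09, 6.58, 0, 0, -3.88, 6.77, 0, 0, -4.69, 6.83, 0, 0, -5.5, 6.76, 0, 0, -6.28, 6.56, 0, 0, -7.03, 6.23, 0, 0, -7.71, 5.79, 0, 0, -8.31, 5.24, 0, 0, -8.81, 4.6, 0, 0, -9.21, 3.89, 0, 0, -9.48, 3.13, 0, 0])

```text
t: 12.88
tcp_pos: [0.4699, -0.1273, 0.2034]
ee_rot: [-179.9, -0.1, 90.2]
contact_force: [-3.9, 1.2, 9.1]
width: 0.019
```

Emit:
drive_tool(motion=[0, 0, 0, 0, 0, 0, 0, 0, 0, 0, 0, 0])

```text
t: 13.25
tcp_pos: [0.4698, -0.1276, 0.2034]
ee_rot: [-179.9, -0.1, 90.1]
contact_force: [-5.6, 2.5, 10.4]
width: 0.0191
```

```bash
python3 F.py; python3 - <<'E'
from rig import status, viewer
import cv2
for n in("scene","top"):
    p=viewer.snapshot(n)["pixels"][:,:,::-1]
    c=p[130:290,150:330] if n=="scene" else p[150:270,250:430]
    cv2.imwrite(f"pics/{n}3.png",cv2.resize(c,None,fx=3.5,fy=3.5,interpolation=2))
E
```

```text
t13.25 ang 165.2 cw 92.8 r 0.0513 Frad 6.01 Ftan(cw+) 0.96 Fz 10.4
```

View pics/scene3.png

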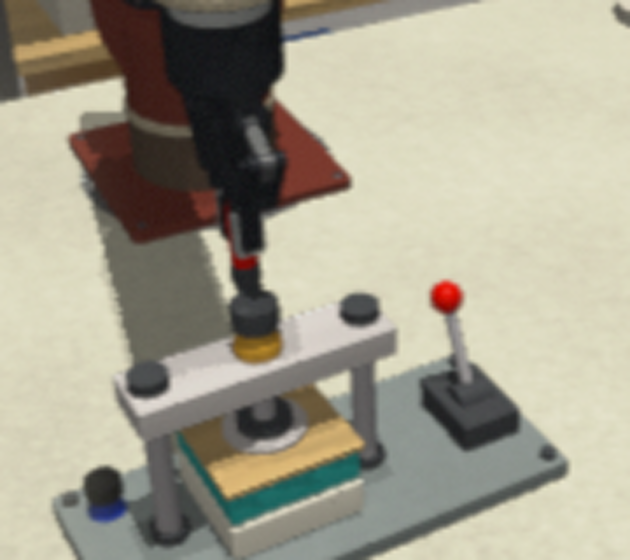

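Emit:
drive_tool(motion=[0, 0, 0, 0, 0, 0, 0, 0, 0, 0, 0, 0, 0, 0, 0, 0, 0, 0, 0, 0, 0, 0, 3, 0, 0, 0, 6, 0, 0, 0, 9.5, 0, 0, 0, 9.5, 0], claw=-1)

```text
t: 14.48
tcp_pos: [0.4722, -0.1284, 0.3006]
ee_rot: [179.8, -0.0, 90.1]
contact_force: [-0.4, 0.5, -0.0]
width: 0.0859
```

```bash
cat > fit.py <<'E'
from rig import viewer
from h import *
def hs(n,box):
    p=viewer.snapshot(n);c=p["pixels"]
    cv2.imwrite(f"pics/{n}_fit.png",c[:,:,::-1])
    hsv=cv2.cvtColor(c,cv2.COLOR_RGB2HSV);m=((hsv[...,0]<8)|(hsv[...,0]>172))&(hsv[...,1]>200)&(hsv[...,2]>110)
    k,l,st,ce=cv2.connectedComponentsWithStats(m.astype(np.uint8))
    for i in range(1,k):
        if st[i,4]>8: print(n,ce[i].round(1),st[i])
    v=[.5194,-.1407,.0424]
    for a in (165,-102): print(a,proj(p,[[.5194+.05*np.cos(np.radians(a)),-.1407+.05*np.sin(np.radians(a)),.213]]))
    for l in (.05,.95): print(l,proj(p,W(v,[[.08*np.sin(-.5+l),.17,.04+.08*np.cos(-.5+l)]])))
hs("scene",0);hs("top",0)
E
python3 fit.py
```

```text
scene [ 60.1 180. ] [ 52 174  17  13 154]
scene [218.4 195.2] [214 186   9  20 110]
scene [277.  214.3] [274 211   7   8  45]
165 [[219.01910632 196.6176571 ]]
-102 [[199.46565421 211.33810915]]
0.05 [[277.65322652 215.19828669]]
0.95 [[291.60521605 228.5248777 ]]
top [266.5 225.9] [264 224   6   5  24]
165 [[321.90664108 223.00156699]]
-102 [[343.88988755 209.43872908]]
0.05 [[266.80603207 226.68177146]]
0.95 [[265.79690167 203.73098796]]
```

Emit:
drive_tool(motion=[-1, 4, 0, 0, -2, 8, 0, 0, -3, 12, 0, 0, -3.4, 15.7, 0, 0, -3.4, 15.7, -4, 0, -3.4, 15.7, -8, 0, -3.4, 15.7, -12, 0, -3.4, 15.7, -12, 0], claw=1)

```text
t: 15.58
tcp_pos: [0.4344, 0.0284, 0.1753]
ee_rot: [-179.6, 0.1, 90.1]
contact_force: [0.3, -0.2, 0.1]
width: 0.0001
```

Emit:
drive_tool(motion=[0, 0, -3, 0, 0, 0, -6, 0, 0, 0, -8.5, 0, 0, 0, -8.5, 0])

```text
t: 16.08
tcp_pos: [0.4365, 0.0288, 0.0932]
ee_rot: [-179.9, 0.1, 90.1]
contact_force: [0.3, -0.6, -0.8]
width: -0.0002
```

```bash
python3 fit.py >/dev/null; python3 - <<'E'
import cv2
p=cv2.imread("pics/scene_fit.png");cv2.imwrite("pics/s4.png",cv2.resize(p[130:290,170:350],None,fx=3.5,fy=3.5,interpolation=2))
E
```

```text
(no output)
```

View pics/s4.png

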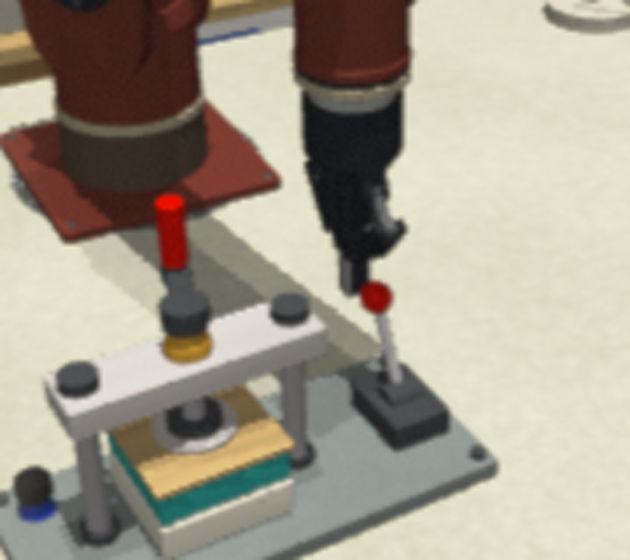

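Emit:
drive_tool(motion=[1, 0, 0, 0, 2, 0, 0, 0, 3, 0.1, 0, 0, 4, 0.1, 0, 0, 5, 0.1, 0, 0, 6, 0.2, 0, 0, 7, 0.2, 0, 0, 8, 0.2, 0, 0, 8, 0.2, 0, 0])

```text
t: 17.3
tcp_pos: [0.5178, 0.0309, 0.0933]
ee_rot: [180.0, 0.0, 90.1]
contact_force: [-0.7, 0.5, -0.4]
width: 0.0
```

Emit:
drive_tool(motion=[0.5, 0, 0, 0, 1, 0, 0, 0, 1.4, 0, 0, 0, 1.4, 0, 0, 0])

```text
t: 17.8
tcp_pos: [0.524, 0.0309, 0.0918]
ee_rot: [-179.1, -0.0, 90.1]
contact_force: [-32.2, -0.2, 20.8]
width: -0.0002
```

```bash
python3 fit.py
```

```text
scene [ 60.5 179.6] [ 52 173  17  14 169]
scene [218.6 194.8] [214 185   9  22 148]
scene [291.6 229.3] [288 226   8   8  48]
165 [[219.01910632 196.6176571 ]]
-102 [[199.46565421 211.33810915]]
0.05 [[277.65322652 215.19828669]]
0.95 [[291.60521605 228.5248777 ]]
top [322.5 220.6] [320 218   6   6  25]
165 [[321.90664108 223.00156699]]
-102 [[343.88988755 209.43872908]]
0.05 [[266.80603207 226.68177146]]
0.95 [[265.79690167 203.73098796]]
```

Emit:
drive_tool(motion=[-1.5, 0, 0, 0, -4, 0, 0, 0, -6, 0, 0, 0, -6, 0, 5, 0, -6, 0, 10, 0, -6, 0, 16, 0, -6, 8, 20, 0, -6, 14, 20, 0, -6, 14, 20, 0, -6, 14, 20, 0])

```text
t: 19.15
tcp_pos: [0.4709, 0.1723, 0.2932]
ee_rot: [180.0, 0.0, 90.3]
contact_force: [0.9, 0.1, -0.1]
width: -0.0003
```

```bash
python3 fit.py; python3 - <<'E'
import cv2
p=cv2.imread("pics/scene_fit.png");cv2.imwrite("pics/s5.png",cv2.resize(p[130:330,90:350],None,fx=3,fy=3,interpolation=2))
E
```

```text
scene [ 60.1 179.9] [ 52 174  17  13 155]
scene [218.5 194.7] [214 185   9  22 138]
scene [292.  228.7] [288 225   8   9  52]
165 [[219.01910632 196.6176571 ]]
-102 [[199.46565421 211.33810915]]
0.05 [[277.65322652 215.19828669]]
0.95 [[291.60521605 228.5248777 ]]
top [265.4 201.2] [263 199   6   5  21]
top [322.5 220.7] [319 218   7   6  23]
165 [[321.90664108 223.00156699]]
-102 [[343.88988755 209.43872908]]
0.05 [[266.80603207 226.68177146]]
0.95 [[265.79690167 203.73098796]]
```

View pics/s5.png

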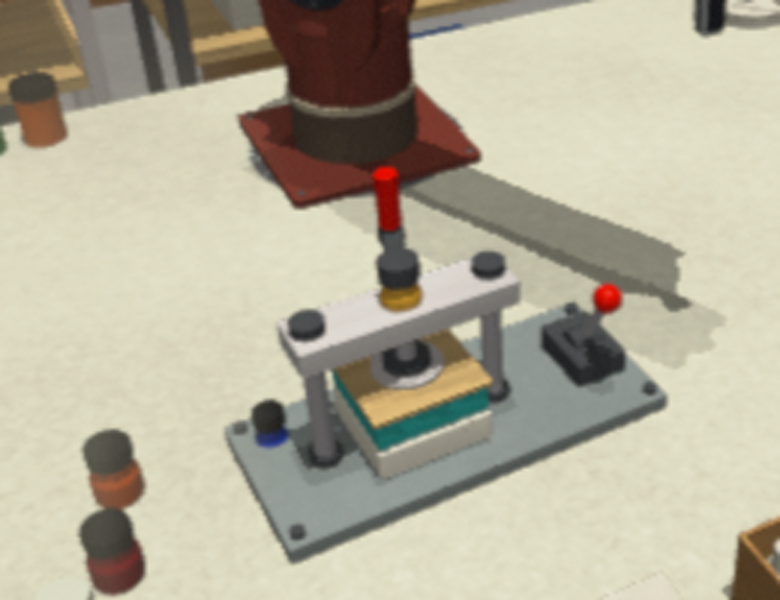

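The lever is over on the far side, with its ball at scene pixel (292, 229). The handle stays at (218, 195), as it was when released, and the jars and pot are in place.

```bash
python3 -c "
from rig import arm
print(arm.hand_in())"
```

```text
the job is handed in; nothing more can be done
None
```

The job is handed in, and every step looked right in my last checks; the hand-in itself reports no verdict.

- **Bottoming:** I wound the crank about 276° clockwise. Drag stayed near 1 N, then rose to about 7 N at the handle and I held it there for about 0.5 s. That puts first touch at about 271°, so I went roughly 6° past it, against a crush limit of 17°.
- **Backing off:** I turned it back to about 93°, roughly 178° above first touch. After I let go, the handle stayed where I left it in both camera views.
- **Lock lever:** I pushed it to its stop on the far side. The ball shows within about 3 pixels of where I'd expect it at 0.95 rad, in both views. The last push reached about 38 N total at the wrist before I backed away. That is firmer than needed, and close to the 40 N limit if that limit counts the fingertips.
- **Finish:** The gripper is clear of everything with about zero contact force, at t ≈ 19 s. The nearby jars and the blue pot look unmoved in the scene image. I did not re-measure the other bystanders, but the arm stayed well away from them.

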